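# Put the plunger cutters away graded by their springs

### The job

The three square plunger cutters on the board look alike, but their springs have tired unequally. Give each the same light squeeze from end to end, about 20 N, to see how far its knob sinks, and put them away graded in the sloping rack, lying in the lanes with their knobs uphill: the one that gives most in the left lane, the next in the middle, the stiffest in the right lane, each slid fully down against the stop. Lay them in rather than dropping them, and leave the other things where they stand.

Things in the scene. Friction and masses are not known exactly. Their poses are not given: they have to be found in the camera images.
- cutter_a: square plunger cutter (biscuit cutter), white plastic, steel cutting walls, 62 mm long; the three look alike, only their springs differ. Origin on its axis at mid-length; x runs along the axis from the cutting face (x = -31 mm) to the flat end of the round knob (+31). Starts lying on its side on the board, axis level, 18 mm above it; the sprung knob can be pushed in 16 mm at most
- cutter_b: like cutter_a. Along x, mm: square cutting head 36x36 from -31 to -15; round waist 23 to 30 across; square collar 36x36 from 1 to 7; stem with coil spring; knob 27 across from 23 to 31. It lies on the flats of head and collar. About 100 g; squeezed by its two ends it can be carried so
- cutter_c: like cutter_a. Which cutter has which spring is not told: it shows only in how far the knob sinks under the same squeeze
- cutter_a_knob (a joint): how far that cutter's knob is pushed in (m): 0 = right out (so it starts), 0.016 = flush on the collar. The plungers run stiffly: the knob moves only above 8 N, then sinks against its spring (0.6 to 7 N per mm). A 20 N squeeze sinks the three by about 10 to 16, 5 and 2 mm; let go, the knob comes back only until its spring is down to 8 N, so a weak one stays well in
- cutter_b_knob (a joint): how far that cutter's knob is pushed in (m): 0 = right out (so it starts), 0.016 = flush on the collar. As for cutter_a
- cutter_c_knob (a joint): how far that cutter's knob is pushed in (m): 0 = right out (so it starts), 0.016 = flush on the collar. As for cutter_a
- rack: wooden sloping rack, fixed, 158 mm wide, 129 high, from x = -83 to 75; origin below its middle at worktop level, x from low front (robot side) to high back, y left. Deck falls 35 degrees towards -x; low end at x = -60, z = 18 mm. Three lanes 44 wide, 155 long, 49 apart, ribs between 14 high; cheeks 26 above the deck. A cutter let go on the deck slides down its lane to the stop
- home_left (a point): point of the rack in its left lane (rack y = 49 mm; left as the robot sees it): where a cutter's origin lies when it is home, flat in the lane with its cutting face on the stop: 31 mm up the slope from the stop, 18 mm off the deck. Axes as the rack's (level). The stop, at the lane's low end, is 24 mm high, 8 thick, square to the deck
- home_middle (a point): point of the rack in its middle lane (rack y = 0 mm; left as the robot sees it): where a cutter's origin lies when it is home, flat in the lane with its cutting face on the stop: 31 mm up the slope from the stop, 18 mm off the deck. Axes as the rack's (level). The stop, at the lane's low end, is 24 mm high, 8 thick, square to the deck
- home_right (a point): point of the rack in its right lane (rack y = -49 mm; left as the robot sees it): where a cutter's origin lies when it is home, flat in the lane with its cutting face on the stop: 31 mm up the slope from the stop, 18 mm off the deck. Axes as the rack's (level). The stop, at the lane's low end, is 24 mm high, 8 thick, square to the deck
- board: oak chopping board, fixed, 240 (x) x 360 (y) x 19 mm; origin at the centre of its underside. The cutters, egg cup, spice jar and salt shaker start on it
- egg_cup: white footed egg cup, 49 mm across, 64 tall, standing on the board near its front edge; origin at the centre of its underside. A bystander
- spice_jar: small round glass spice jar with a wooden cap, 42 mm across, 84 tall, standing near a far corner of the board; origin at the centre of its underside. A bystander
- salt_shaker: glass salt shaker with a rounded grey top, 44 mm across, 90 tall, standing near the other far corner of the board; origin at the centre of its underside. A bystander
- egg_timer: round grey-green wind-up kitchen timer, 69 mm across, 61 tall, on the worktop to the right of the board; origin at the centre of its underside. A bystander
- espresso_cup: small espresso cup with a handle, 62x88 mm, 50 tall, on the worktop to the right of the board; origin at the centre of its underside. A bystander
There are look-alikes about, which are no part of the job. Leave any orange look-alike of the cutter_a alone.

How it is judged:
By the outcome, as a careful person would: the job done as asked, in the order asked, and still so for the second after the job is handed in, with the robot touching nothing.
It also fails if it takes over 72 s, if anything falls off the work surface, if the arm or the gripper's body presses on something with over 40 N, if the wrist force passes 120 N, or if a joint passes its speed limit or range.

### The arm

A 7-joint arm with a two-finger parallel gripper is mounted at the origin on a cart in front of the work surface, level with it; the furniture and walls round the work are solid. World frame = base frame: x ahead of the robot, y to its left, z up, the work surface at z = 0. Lengths are in m, angles in rad, forces in N, time in s.
With the tool pointing down it reaches from about 0.425 to 1.025 m from the base axis. Payload 3.6 kg.
Tool frame: the origin (TCP) lies at the very end of the fingers, on their centre line; the grasp point (between the pads) lies 19 mm behind it; z points along the fingers, y is the line along which they close (so a half turn about z gives the same grasp; the last joint's range is limited). The gripper opens to 85 mm and grips with 20 to 120 N. Pads are 22 mm wide; open, the fingers measure 114 mm over their backs; the gripper's body (76 mm by 85 mm) begins 54 mm behind the grasp point. The pads swing forward as they close: fully open they stand 13 mm farther back than shut.
Start: joints at [-1.272, 0.591, 0.048, 1.609, -0.033, 0.943, -0.034], TCP at [0.278, 0.67, 0.231] pointing down, gripper open.
Joint ranges: [-2.69, 2.69], [-0.47, 2.24], [-1.27, 1.36], [0.19, 2.51], [-1.53, 4.68], [0.08, 2.07], [-3.09, 3.09]. Speed limits (rad/s): [2.57, 2.57, 3.14, 3.14, 3.14, 3.14, 3.14].

### API

Orientations are given as a unit quaternion [w, x, y, z].
In Python, from bench import ctrl gives the robot as it stands.
- The arm moves only by the tool drive_tool, never from a script. Its argument "motion" is a list that holds one entry, the list of rows, each a list of 4 numbers: the shift along the world's x, y, z in mm, then the turn about the world's z in rad. A call has 1 to 20 rows; each row shifts and turns the commanded pose from where the row before left it; what a row does not reach is not made up. A row lasts 1/10 s, in which the tool goes at most 50 mm and 8.59 degrees, less where a joint would pass 70% of its speed; a pose out of reach is approached as far as the arm can. A call with a gripper value outside its range is refused whole. "fingers" is the finger opening in mm, from 0 to 85.4, set as the call begins (left out, the last holds). The fingers move at their own pace and stop on an object; "force" is the grip in N (left out, the last holds). Time passes only in rows, so rows that do not move let the fingers close. It gives the time, the measured TCP pose, the force, the opening and the grip force at its end, in the units of the state.
- ctrl.read_state(): the state, without advancing time (a new reading comes with each control period).
- ctrl.read_camera(name): name is "scene" or "top" or "wrist"; returns the picture (400x640x3 uint8, red, green, blue); there is no depth.
- ctrl.get_calibration(name): a dict with "vertical_fov" (degrees; the focal length in pixels is half the picture's height over the tangent of half this angle, whatever the lens; pixels are square), "cx", "cy" (the principal point, pixels), "R" (3x3) and "t" (3): a world point X has camera coordinates R X + t; the wrist camera has in their place "tool_from_camera" (4x4, takes a point from camera to tool coordinates, whose origin is the TCP and whose axes are the flange's). Camera axes: x right, y down, z forward; pixel columns grow to the right and rows downward; lengths in m; the calibration is good to about 2 mm. A picture is of the moment at which its call begins: read the wrist's pose just before it. get_calibration takes no time and is no camera call.
- ctrl.close_job(): hands the job in; it is judged then, once.
The state is a dict: "time_s": time; "joint_pos": joint angles; "qd": joint speeds; "effort": joint torques, N m; "position": TCP position; "ee_rot": TCP orientation; "contact_force": force on the tool from outside, world axes, zero at the start; "torque": the same for the moment, N m; "width": opening from 0.0 (shut) to 1.0 (fully open); "gripper_force": force on a finger pad.
Only numpy, scipy, OpenCV 4.12 (cv2) and the standard library are available. Lean on these libraries where they do the work, as an engineer would, in place of code of your own. Each camera call takes 0.05 s, during which the arm holds its last target. There are 200 camera calls.

## Working session

There is one attempt and no reset: what is moved stays moved. The work goes in short steps, Python scripts to look and compute and a tool call to move; the robot and the scene stay as the last step left them, time stands still between calls to the robot, and variables do not carry over. Pictures are saved under pics/ and viewed, at most 10 in all, crops included, and the job is handed in when it is done.

Besides the shell and the picture viewer there is one more tool, called by a JSON object that holds its "name" and its "arguments", one argument or row to a line. drive_tool: Moves the arm, as the interface text tells. Its arguments: {"type":"object","properties":{"motion":{"type":"array","items":{"type":"array","items":{"type":"array","items":{"type":"number"}}}},"fingers":{"type":"number"},"force":{"type":"number"}},"required":["motion"]}

```bash
mkdir -p pics; cat > h.py <<'E'
import numpy as np, cv2
from bench import ctrl
def cal(n):
    c=ctrl.get_calibration(n); f=200/np.tan(np.radians(c["vertical_fov"])/2); return c,f
def plane(n,px,z):
    c,f=cal(n); R=np.array(c["R"]);t=np.array(c["t"])
    px=np.atleast_2d(px); d=np.c_[(px[:,0]-c["cx"])/f,(px[:,1]-c["cy"])/f,np.ones(len(px))]@R
    o=-R.T@t; s=(z-o[2])/d[:,2]; return o+d*s[:,None]
def proj(n,X):
    c,f=cal(n); p=np.atleast_2d(X)@np.array(c["R"]).T+np.array(c["t"]); return p[:,:2]/p[:,2:]*f+[c["cx"],c["cy"]]
def shot(n,name):
    im=ctrl.read_camera(n); cv2.imwrite(f"pics/{name}.png",im[:,:,::-1]); return im
E
python3 - <<'E'
from h import *
shot("top","top0");shot("scene","scene0")
for n in("top","scene"):
    c,f=cal(n);R=np.array(c["R"]);print(n,f,-R.T@c["t"],R.round(3).tolist())
print(ctrl.get_calibration("wrist"));print(ctrl.read_state())
E
```

```text
top 376.66141815378165 [ 0.33217206 -0.1096602   1.12162163] [[-0.029, -1.0, 0.003], [-0.986, 0.028, -0.167], [0.166, -0.008, -0.986]]
scene 419.379629184549 [-0.24282611 -0.62141263  0.68059117] [[0.578, -0.816, 0.008], [-0.452, -0.329, -0.829], [0.679, 0.476, -0.559]]
{'vertical_fov': 64.0769684821959, 'cx': 317.7207228065876, 'cy': 201.01904185133444, 'tool_from_camera': array([[-1.15596329e-03, -9.59970715e-01, -2.80098002e-01,
         7.10788061e-02],
       [ 9.99999328e-01, -1.13563883e-03, -2.34855276e-04,
        -1.19088113e-03],
       [-9.26359812e-05, -2.80098086e-01,  9.59971382e-01,
        -1.42571541e-01],
       [ 0.00000000e+00,  0.00000000e+00,  0.00000000e+00,
         1.00000000e+00]])}
{'time_s': 0.1, 'joint_pos': array([-1.27147089,  0.59202777,  0.04828503,  1.60971625, -0.03328022,
        0.942729  , -0.03369248]), 'qd': array([-0.0012075 , -0.00181674,  0.00117259, -0.00327967,  0.00026101,
       -0.00049692,  0.00099923]), 'effort': array([ 4.08231426e-03, -5.49994040e+01,  1.55364353e+00, -1.98823303e+01,
        9.83123813e-03,  3.83521488e-03,  1.08704691e-05]), 'position': array([0.27722169, 0.66907515, 0.23024616]), 'ee_rot': array([-1.42813142e-04,  1.95095852e-01,  9.80783631e-01, -1.02831185e-03]), 'contact_force': array([-0.05161318, -0.4828118 ,  0.74926636]), 'torque': array([ 0.05974115, -0.03401963, -0.02183322]), 'gripper_force': 0.0, 'width': 1.0014248003389943}
```

View pics/top0.png

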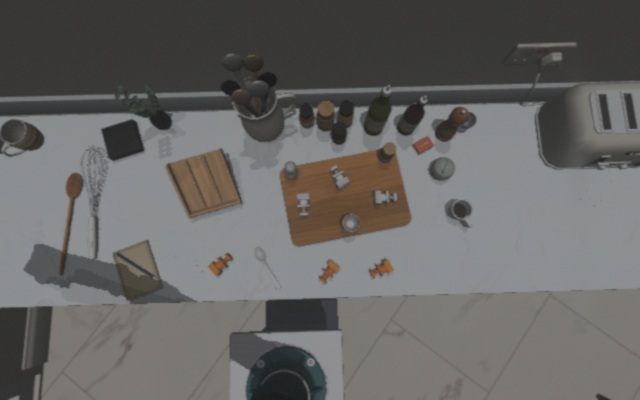

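View pics/scene0.png

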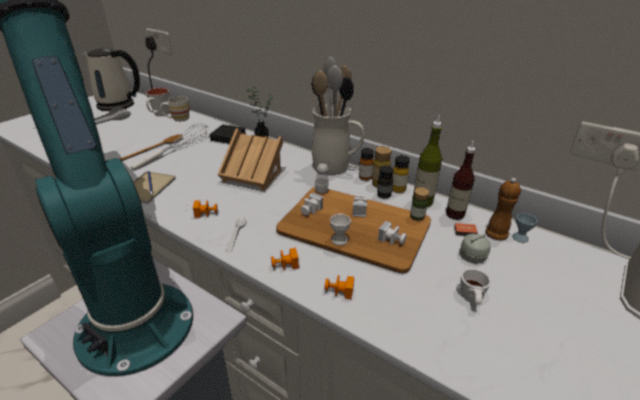

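The top view shows the cutters at about (303,204), (340,177) and (385,198), and the rack at (205,182). The egg cup is at (350,223), the shaker at (290,170), and the jar at (387,152). The orange look-alikes lie in front of the board.

```bash
python3 - <<'E'
from h import *
im=cv2.imread("pics/top0.png")[135:255,160:420]
cv2.imwrite("pics/crop.png",cv2.resize(np.clip(im*1.6,0,255).astype('uint8'),None,fx=3,fy=3,interpolation=cv2.INTER_CUBIC))
for n,p,z in [("L",(303,204),.037),("M",(340,177),.037),("R",(385,198),.037),("cup",(350,221),.083),("jar",(387,150),.103),("shk",(290,168),.109),("rack",(205,182),.06)]: print(n,plane("top",p,z).round(3))
full=cv2.imread("pics/top0.png"); hsv=cv2.cvtColor(full,cv2.COLOR_BGR2HSV)
m=((hsv[...,1]<60)&(hsv[...,2]>105)).astype('uint8'); 
print([hsv[y,x].tolist() for x,y in((303,204),(340,177),(385,198),(320,195),(296,230))])
E
```

```text
L [[ 0.51  -0.06   0.037]]
M [[ 0.587 -0.171  0.037]]
R [[ 0.52  -0.3    0.037]]
cup [[ 0.451 -0.191  0.083]]
jar [[ 0.646 -0.302  0.103]]
shk [[ 0.6   -0.029  0.109]]
rack [[0.578 0.22  0.06 ]]
[[150, 2, 136], [120, 2, 143], [120, 2, 132], [13, 120, 113], [14, 107, 100]]
```

View pics/crop.png

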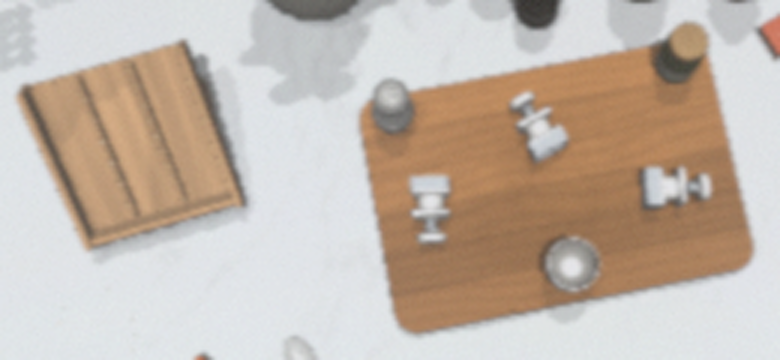

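The crop shows L's head pointing away from the robot and its knob towards it. M's knob points far-left. R's head is on the left and its knob on the right. I'll move over the rack for a closer look.

{"name": "drive_tool", "arguments": {
  "motion": [
    [[20,-32,5,0],[20,-32,5,0],[20,-32,5,0],[20,-32,5,0],[20,-32,5,0],[20,-32,5,0],[20,-32,5,0],[20,-32,5,0],[20,-32,5,0],[20,-32,5,0],[20,-32,5,0],[20,-32,5,0],[20,-32,5,0],[10,-32,5,0],[0,0,0,0]]
  ]
}}

```text
time_s: 1.6
position: [0.55, 0.2147, 0.3018]
ee_rot: [0.001, 0.2, 0.98, -0.002]
contact_force: [0.4, -0.0, 0.3]
width: 1.002
gripper_force: 0.0
```

```bash
cat >> h.py <<'E'
from scipy.spatial.transform import Rotation as Ro
def wpose(s):
    c=ctrl.get_calibration("wrist"); q=s["ee_rot"]; T=np.eye(4); T[:3,:3]=Ro.from_quat([q[1],q[2],q[3],q[0]]).as_matrix(); T[:3,3]=s["position"]
    return T@np.array(c["tool_from_camera"]),c
def wshot(name):
    s=ctrl.read_state(); T,c=wpose(s); im=shot("wrist",name); np.savez(f"pics/{name}.npz",T=T,cx=c["cx"],cy=c["cy"],f=200/np.tan(np.radians(c["vertical_fov"])/2)); return im
def wplane(name,px,z):
    d=np.load(f"pics/{name}.npz"); px=np.atleast_2d(px); v=np.c_[(px[:,0]-d["cx"])/d["f"],(px[:,1]-d["cy"])/d["f"],np.ones(len(px))]@d["T"][:3,:3].T
    o=d["T"][:3,3]; return o+v*((np.atleast_1d(z)-o[2])/v[:,2])[:,None]
E
python3 - <<'E'
from h import *
s=ctrl.read_state();print(s["time_s"],s["position"],s["ee_rot"],s["joint_pos"].round(2))
im=wshot("w_rack");cv2.imwrite("pics/w_rack_b.png",np.clip(im[:,:,::-1]*1.5,0,255).astype('uint8'))
E
```

```text
1.6 [0.54996588 0.21469439 0.30177808] [ 0.00119812  0.20001907  0.97979006 -0.00154212] [-0.56  0.35  0.14  1.85 -0.05  0.95  0.77]
```

View pics/w_rack_b.png

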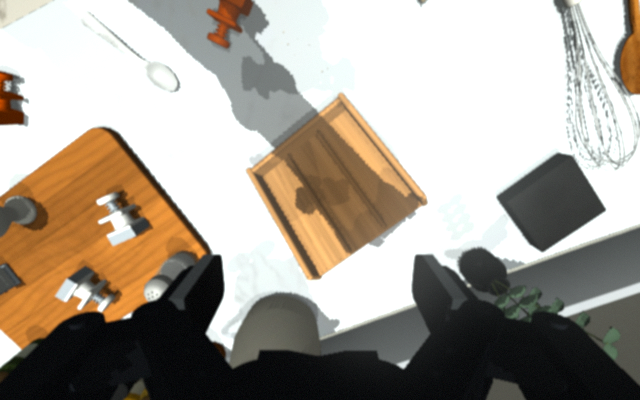

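{"name": "drive_tool", "arguments": {
  "motion": [
    [[0,-40,0,0],[0,-40,0,0],[0,-40,0,0],[0,-40,0,0],[0,-40,0,0],[0,-40,0,0],[0,-40,0,0],[0,-40,0,0],[-10,-40,0,0],[-10,-30,0,0],[0,0,0,0],[0,0,0,0]]
  ]
}}

```text
time_s: 2.85
position: [0.5274, -0.1674, 0.3009]
ee_rot: [-0.0, 0.195, 0.981, 0.0]
contact_force: [-0.1, 0.9, 0.0]
width: 1.002
gripper_force: 0.0
```

```bash
python3 - <<'E'
from h import *
s=ctrl.read_state();print(s["time_s"],s["position"],s["ee_rot"],s["joint_pos"].round(2))
im=wshot("w_brd");cv2.imwrite("pics/w_brd_b.png",np.clip(im[:,:,::-1]*1.3,0,255).astype('uint8'))
E
```

```text
2.85 [ 0.52741546 -0.16738094  0.30089826] [-3.74415480e-04  1.95179159e-01  9.80767431e-01  4.50208396e-04] [ 0.02  0.3   0.26  1.93 -0.1   0.92  1.51]
```

View pics/w_brd_b.png

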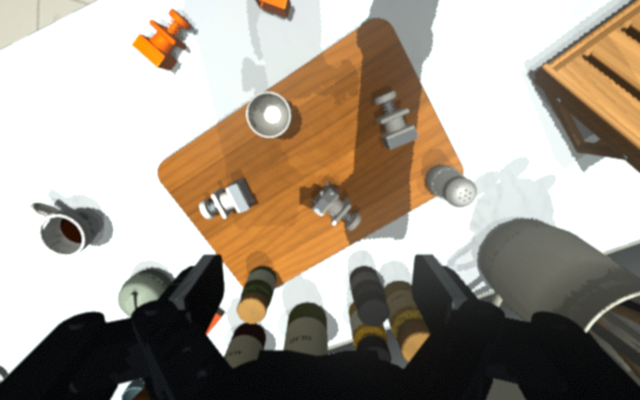

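The rack's low stop edge runs (248,170)–(342,95), with its high back edge at (318,278)–(425,200). The cutters lie at about (228,198), (337,205) and (395,118). I'll zoom in on these.

```bash
python3 - <<'E'
from h import *
a=cv2.imread("pics/w_rack_b.png")[85:285,240:440]; b=cv2.imread("pics/w_brd.png")
A=cv2.resize(a,(600,600),interpolation=cv2.INTER_CUBIC)
cr=[(190,162),(298,170),(360,80)]
B=np.vstack([cv2.resize(b[y:y+80,x:x+80],(200,200),interpolation=cv2.INTER_CUBIC) for x,y in cr])
cv2.imwrite("pics/zoom.png",np.hstack([A,B]))
hsv=cv2.cvtColor(b,cv2.COLOR_BGR2HSV)
for i,(x,y) in enumerate(cr):
    m=((hsv[y:y+80,x:x+80,1]<70)&(hsv[y:y+80,x:x+80,2]>60)).astype('uint8')
    n,l,st,ce=cv2.connectedComponentsWithStats(m); k=l[40,40] if l[40,40] else 1+np.argmax(st[1:,4])
    c=max(cv2.findContours((l==k).astype('uint8'),0,1)[0],key=cv2.contourArea)[:,0,:]+[x,y]
    W=wplane("w_brd",c,.037)[:,:2]; r=cv2.minAreaRect((W*1000).astype(np.float32)); 
    ys,xs=np.nonzero(l==k); P=wplane("w_brd",np.c_[xs+x,ys+y],.037)[:,:2]*1000; u,s,v=np.linalg.svd(P-P.mean(0),full_matrices=0)
    print(st[k],P.mean(0).round(1),v[0].round(3),np.degrees(np.arctan2(v[0][1],v[0][0])).round(1),r)
    t=(P-P.mean(0))@v[0]; print(t.min(),t.max())
E
```

```text
[   9   17   55   40 1134] [ 524.4 -299.5] [ 0.002 -1.   ] -89.9 ((526.176025390625, -301.1279296875), (40.49771499633789, 72.5417709350586), 2.511096477508545)
-35.076368556470314 37.79512315918066
[  14   13   49   48 1063] [ 588.3 -168.5] [0.864 0.503] 30.2 ((592.2501831054688, -167.47216796875), (69.16131591796875, 42.193241119384766), 27.16221046447754)
-30.39879787410468 38.56304442087891
[  15   11   43   59 1267] [513.9 -59.7] [0.998 0.064] 3.7 ((509.75341796875, -59.53520584106445), (66.43954467773438, 41.470489501953125), 0.5181428790092468)
-37.32098535338035 29.454973069309784
```

View pics/zoom.png

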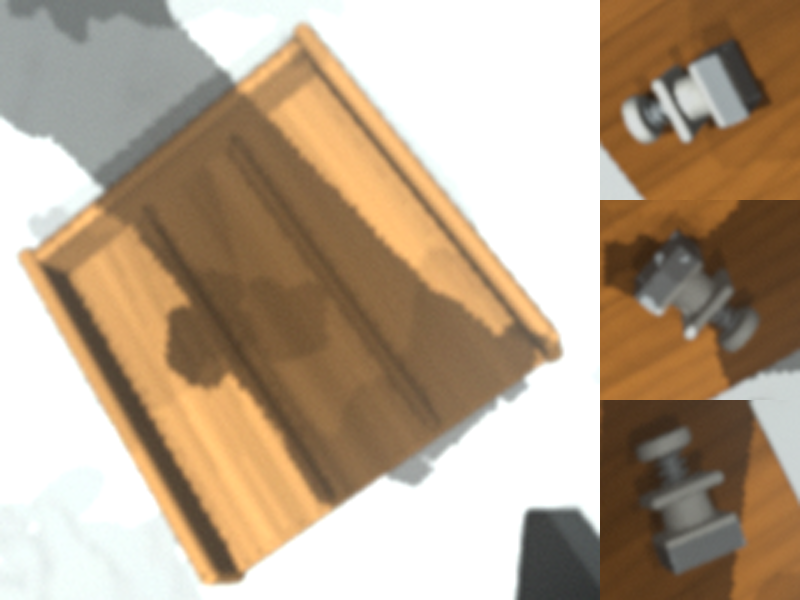

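{"name": "drive_tool", "arguments": {
  "motion": [
    [[14,-27,-20,0.08],[14,-27,-20,0.08],[14,-27,-20,0.08],[14,-27,-20,0.08],[12,-25,-20,0.073],[0,0,0,0],[0,0,0,0]]
  ]
}}

```text
time_s: 3.6
position: [0.5962, -0.299, 0.2002]
ee_rot: [-0.001, -0.001, 1.0, 0.001]
contact_force: [0.1, -0.2, -0.3]
width: 0.999
gripper_force: 0.0
```

```bash
cat >> h.py <<'E'
def cutter(name,near):
    b=cv2.imread(f"pics/{name}.png"); hsv=cv2.cvtColor(b,cv2.COLOR_BGR2HSV)
    m=((hsv[...,1]<75)&(hsv[...,2]>50)).astype('uint8'); m=cv2.morphologyEx(m,cv2.MORPH_OPEN,np.ones((3,3),np.uint8)); m=cv2.morphologyEx(m,cv2.MORPH_CLOSE,np.ones((5,5),np.uint8))
    n,l,st,ce=cv2.connectedComponentsWithStats(m); best=None
    for k in range(1,n):
        if 300<st[k,4]<9000:
            g=wplane(name,ce[k],.037)[0]; e=np.linalg.norm(g[:2]-near)
            if best is None or e<best[0]: best=(e,k)
    k=best[1]; ys,xs=np.nonzero(l==k); P=wplane(name,np.c_[xs,ys],.045)[:,:2]*1000
    c=P.mean(0); v=np.linalg.svd(P-c,full_matrices=0)[2][0]; t=(P-c)@v; w=(P-c)@[-v[1],v[0]]
    # head end is the wide end
    lo=np.ptp(w[t<t.min()+14]); hi=np.ptp(w[t>t.max()-12])
    if lo<hi: v=-v; t=-t; w=-w; lo,hi=hi,lo
    mid=c+v*(t.min()+t.max())/2+np.array([-v[1],v[0]])*(w.min()+w.max())/2
    print(name,"area",st[k,4],"bbox",st[k,:4],"len",np.ptp(t).round(1),"wid",np.ptp(w).round(1),"ends",lo.round(1),hi.round(1),"mid",mid.round(1),"knob dir deg",np.degrees(np.arctan2(v[1],v[0])).round(1))
    cv2.imwrite(f"pics/{name}_m.png",np.where((l==k)[...,None],b,b//3))
E
python3 - <<'E'
from h import *
z=np.array([[22,252],[303,25],[203,582],[560,352]])/3+[240,85]
W=wplane("w_rack",z,np.array([.035,.035,.128,.128]))[:,:2]*1000
M=np.array([[-81.5,-79],[-81.5,79],[52,-79],[52,79]])
T,_=cv2.estimateAffinePartial2D(M,W); s=np.hypot(T[0,0],T[1,0]);print("scale",s,"yaw",np.degrees(np.arctan2(T[1,0],T[0,0])),"org",T[:,2]);print((W-(M@T[:,:2].T+T[:,2])).round(1))
s=ctrl.read_state();print(s["time_s"],s["position"],s["ee_rot"].round(3),s["joint_pos"].round(2))
wshot("wR"); cutter("wR",(.524,-.30))
E
```

```text
scale 0.9589532683677234 yaw 14.75538650133249 org [575.10283383 219.79611655]
[[-0.   0. ]
 [ 0.  -0. ]
 [ 5.4 -0.4]
 [10.7  1.7]]
3.6 [ 0.59616951 -0.29896261  0.20024669] [-0.001 -0.001  1.     0.001] [ 0.29  0.56  0.16  1.78 -0.12  0.82  2.08]
wR area 2235 bbox [282  85  72  45] len 64.0 wid 37.9 ends 37.9 24.9 mid [ 524.3 -299.9] knob dir deg -89.5
```

View pics/wR_m.png

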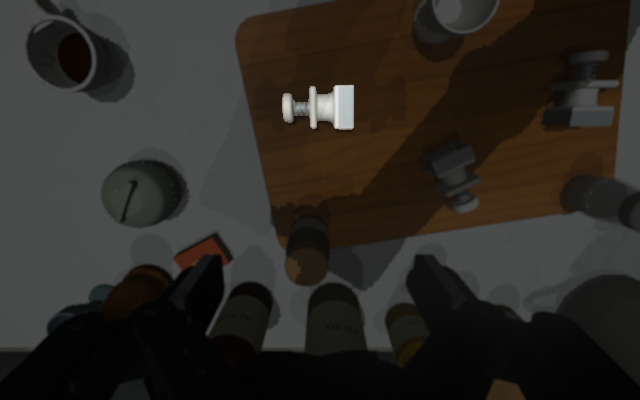

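R is clear in the masked view at (318,107), measuring 64x38 mm, which fits the given sizes. I'll pick it with a 20 N squeeze.

{"name": "drive_tool", "arguments": {
  "motion": [
    [[-36,0,-20,0.009],[-36,-1,-20,0],[0,0,-40,0],[0,0,-40,0],[0,0,-35,0],[0,0,-15,0],[0,0,-12,0],[0,0,0,0],[0,0,0,0]]
  ],
  "fingers": 85,
  "force": 20
}}

```text
time_s: 4.55
position: [0.5247, -0.3024, 0.0206]
ee_rot: [0.001, -0.005, 1.0, -0.0]
contact_force: [0.2, -0.3, 0.2]
width: 0.994
gripper_force: 0.0
```

{"name": "drive_tool", "arguments": {
  "motion": [
    [[0,0,0,0],[0,0,0,0],[0,0,0,0],[0,0,0,0],[0,0,0,0],[0,0,0,0],[0,0,0,0],[0,0,0,0],[0,0,0,0],[0,0,0,0]]
  ],
  "fingers": 40,
  "force": 20
}}

```text
time_s: 5.55
position: [0.5244, -0.3017, 0.0211]
ee_rot: [0.001, -0.005, 1.0, 0.0]
contact_force: [-1.5, 3.9, 7.6]
width: 0.703
gripper_force: 20.3
```

```bash
python3 - <<'E'
from h import *
z=np.array([[22,252],[303,25],[203,582],[560,352]])/3+[240,85]
W=wplane("w_rack",z,np.array([.035,.035,.128,.128]))[:,:2]*1000
M=np.array([[-81.5,-79],[-81.5,79],[52,-79],[52,79]])
A=W-W.mean(0);B=M-M.mean(0);U,S,V=np.linalg.svd(B.T@A);R=(U@V).T
o=W.mean(0)-R@M.mean(0);print(W.round(1).tolist(),"yaw",np.degrees(np.arctan2(R[1,0],R[0,0])),o,(W-(M@R.T+o)).round(1).tolist())
s=ctrl.read_state();print(s["position"],s["width"]*85.4,s["gripper_force"],s["contact_force"])
E
```

```text
[[518.8, 126.6], [480.2, 273.1], [648.0, 158.8], [614.7, 307.4]] yaw 13.883875845440109 [579.77123652 220.03779447] [[-0.8, 2.8], [-1.5, -4.0], [-1.2, 3.0], [3.4, -1.8]]
[ 0.5244016  -0.30171891  0.02108914] 59.9995629429197 20.305125897866674 [-1.47697522  3.85993279  7.56014999]
```

R's opening settled at 60.0 mm, so it sinks 2 mm and is the stiffest: right lane. I'll carry it over with a nadir view of the rack on the way.

{"name": "drive_tool", "arguments": {
  "motion": [
    [[0,0,20,0],[0,0,45,0],[0,0,45,0],[0,0,45,0],[0,42,8,0.129],[3,42,9,0.129],[3,42,9,0.129],[3,42,9,0.129],[3,42,9,0.129],[3,42,9,0.129],[3,42,9,0.129],[3,42,9,0.129],[3,42,9,0.129],[3,42,9,0.129],[3,42,9,0.129],[3,42,9,0.129],[3,42,9,0.129],[3,42,9,0.129],[0,0,0,0],[0,0,0,0]]
  ]
}}

```text
time_s: 7.55
position: [0.562, 0.2868, 0.2997]
ee_rot: [-0.0, 0.789, -0.615, 0.0]
contact_force: [0.7, -0.3, -0.9]
width: 0.693
gripper_force: 23.5
```

```bash
python3 - <<'E'
from h import *
s=ctrl.read_state();print(s["time_s"],s["position"],s["ee_rot"].round(3),s["joint_pos"].round(2),s["width"]*85.4,s["gripper_force"])
im=wshot("w_rack2"); b=np.clip(im[:,:,::-1]*1.3,0,255).astype('uint8')
P=np.array([[575,220,0]])+0; T=np.load("pics/w_rack2.npz")["T"]; print(T[:3,3])
cv2.imwrite("pics/r2.png",cv2.resize(b[0:300,100:500],(800,600),interpolation=cv2.INTER_CUBIC))
E
```

```text
7.55 [0.56197293 0.28680753 0.29971686] [-0.     0.789 -0.615  0.   ] [-0.27  0.43 -0.38  1.75  0.18  1.    2.67] 59.18758935534544 23.54411821870599
[0.57908435 0.21640609 0.44229049]
```

View pics/r2.png

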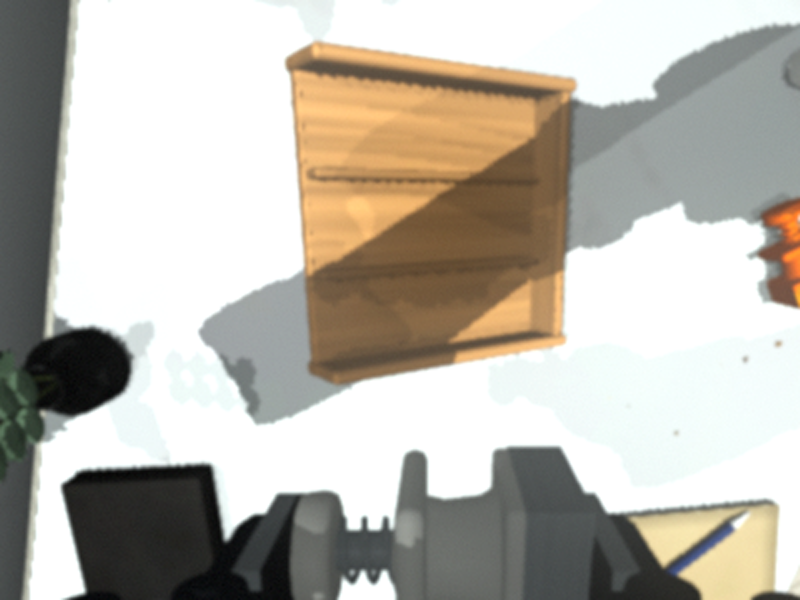

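The nadir view shows the rack squarely, with the knob pointing uphill (to the left in the image). Zoomed corner positions: back cheek tops at (316,43) and (335,381), deck back corners at (290,66) and (310,372), front corners at (575,82) and (563,345).

```bash
python3 - <<'E'
from h import *
z=np.array([[316,43],[335,381],[290,66],[310,372],[575,82],[563,345]])/2+[100,0]
W=wplane("w_rack2",z,np.array([.128,.128,.107,.107,.035,.035]))[:,:2]*1000
M=np.array([[52,-79],[52,79],[67,-79],[67,79],[-81.5,-79],[-81.5,79]])
A=W-W.mean(0);B=M-M.mean(0);U,S,V=np.linalg.svd(B.T@A);R=(U@V).T
o=W.mean(0)-R@M.mean(0);yaw=np.degrees(np.arctan2(R[1,0],R[0,0]));print("yaw",yaw,o,((W-(M@R.T+o))@R).round(1).tolist())
for n,y in(("R",-49),("M",0),("L",49)): print(n,(o+R@[41,y]).round(1))
q=ctrl.read_state()["ee_rot"];print("close yaw",np.degrees(2*np.arctan2(q[2],q[1]))-90)
E
```

```text
yaw 14.746894050956183 [578.20421565 221.05774337] [[-0.7, 1.1], [-0.4, -3.4], [0.7, 5.8], [1.3, -3.2], [-0.6, 1.5], [-0.4, -1.8]]
R [630.3 184.1]
M [617.9 231.5]
L [605.4 278.9]
close yaw -166.04523638502016
```

{"name": "drive_tool", "arguments": {
  "motion": [
    [[18,-26,-20,0.013],[18,-26,-20,0],[18,-26,-20,0],[16,-26,-20,0],[0,0,-40,0],[0,0,-40,0],[0,0,-20,0],[0,0,-8,0],[0,0,0,0],[0,0,0,0]]
  ]
}}

```text
time_s: 8.6
position: [0.6285, 0.1809, 0.1111]
ee_rot: [0.003, 0.791, -0.611, -0.002]
contact_force: [-5.4, 2.8, 5.1]
width: 0.692
gripper_force: 23.8
```

{"name": "drive_tool", "arguments": {
  "motion": [
    [[0,0,-2,0],[0,0,-2,0],[0,0,0,0],[0,0,0,0]]
  ]
}}

```text
time_s: 9.0
position: [0.6286, 0.1813, 0.1093]
ee_rot: [0.003, 0.791, -0.611, -0.002]
contact_force: [-9.7, 2.2, 14.5]
width: 0.695
gripper_force: 27.1
```

{"name": "drive_tool", "arguments": {
  "motion": [
    [[2,1,1,0],[0,0,0,0]]
  ],
  "fingers": 62
}}

```text
time_s: 9.2
position: [0.6343, 0.1799, 0.1085]
ee_rot: [0.001, 0.791, -0.612, 0.001]
contact_force: [-0.7, 0.1, 1.4]
width: 0.729
gripper_force: 1.0
```

{"name": "drive_tool", "arguments": {
  "motion": [
    [[0,0,0,0],[0,0,0,0]]
  ],
  "fingers": 64
}}

```text
time_s: 9.4
position: [0.634, 0.1806, 0.1078]
ee_rot: [0.001, 0.792, -0.611, 0.0]
contact_force: [-2.2, -2.1, 1.5]
width: 0.75
gripper_force: 1.4
```

{"name": "drive_tool", "arguments": {
  "motion": [
    [[0,0,0,0],[0,0,0,0]]
  ],
  "fingers": 66
}}

```text
time_s: 9.6
position: [0.6344, 0.1822, 0.1079]
ee_rot: [0.001, 0.792, -0.611, -0.0]
contact_force: [-1.3, -1.4, -0.4]
width: 0.772
gripper_force: 1.0
```

{"name": "drive_tool", "arguments": {
  "motion": [
    [[0,0,0,0],[0,0,0,0]]
  ],
  "fingers": 68
}}

```text
time_s: 9.8
position: [0.6348, 0.1831, 0.1083]
ee_rot: [-0.0, 0.792, -0.61, 0.0]
contact_force: [-0.9, 0.7, 0.6]
width: 0.799
gripper_force: 0.5
```

```bash
python3 - <<'E'
from h import *
s=ctrl.read_state();print(s["time_s"],s["position"],s["width"]*85.4,s["contact_force"])
im=wshot("p1"); sc=shot("scene","s1")
a=cv2.resize(im[100:400,120:520],(480,360))[:,:,::-1]; b=cv2.resize(sc[100:220,190:310],(320,320),interpolation=cv2.INTER_CUBIC)[:,:,::-1]
b=np.vstack([b,np.zeros((40,320,3),np.uint8)])
cv2.imwrite("pics/p1v.png",np.clip(np.hstack([a,b])*1.4,0,255).astype('uint8'))
E
```

```text
9.8 [0.63483982 0.18313104 0.10831978] 68.22358288461868 [-0.86321448  0.6585986   0.59147979]
```

View pics/p1v.png

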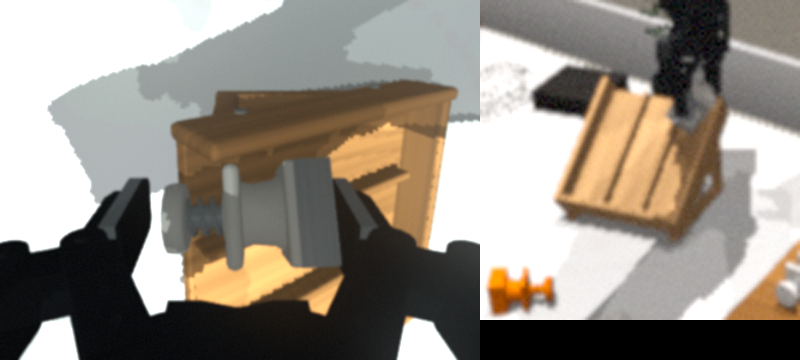

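The cutter is tilted into the lane and resting on the downhill finger. I'll lift to let it slide.

{"name": "drive_tool", "arguments": {
  "motion": [
    [[0,0,4,0],[0,0,4,0],[0,0,6,0],[0,0,10,0],[0,0,20,0],[0,0,30,0],[0,0,30,0],[0,0,0,0],[0,0,0,0]]
  ]
}}

```text
time_s: 10.8
position: [0.6353, 0.1831, 0.214]
ee_rot: [-0.001, 0.792, -0.611, 0.001]
contact_force: [-0.0, -1.7, -0.6]
width: 0.796
gripper_force: 0.0
```

```bash
python3 - <<'E'
from h import *
s=ctrl.read_state();T,c=wpose(s);print(s["time_s"],s["position"],s["joint_pos"].round(2),T[:3,3].round(3))
im=wshot("p2");
o=np.array([578.2,221.06]);a=np.radians(14.75);R=np.array([[np.cos(a),-np.sin(a)],[np.sin(a),np.cos(a)]])
# project expected home outline for the right lane in wrist & scene
def pw(X):
    d=np.load("pics/p2.npz");p=(np.linalg.inv(d["T"])@np.append(X,1))[:3];return (p[:2]/p[2]*d["f"]+[d["cx"],d["cy"]]).round()
def rack(s_,y,h): 
    x=-60+s_*.8192-h*.5736; z=18+s_*.5736+h*.8192; return np.append(o+R@[x,y],z)/1000
for n,p in(("face",(0,-49,36)),("collar",(35,-49,36)),("knobtop",(62,-49,31.5))): print(n,pw(rack(*p)),proj("scene",rack(*p)).round())
h=cv2.cvtColor(cv2.imread("pics/p2.png"),cv2.COLOR_BGR2HSV);m=((h[...,1]<60)&(h[...,2]>60)&(h[...,2]<225)).astype('uint8')*255
cv2.imwrite("pics/p2m.png",m)
for s_ in range(-2,140,8): 
    x,y=pw(rack(s_,-49,30)).astype(int); print(s_,(x,y),h[y,x].tolist() if 0<=x<640 and 0<=y<400 else None)
E
```

```text
10.8 [0.63527446 0.18313562 0.21399642] [-0.12  0.55 -0.34  1.77  0.23  0.86  2.84] [0.653 0.113 0.357]
face [445. 186.] [[253. 177.]]
collar [422. 191.] [[258. 167.]]
knobtop [399. 194.] [[261. 160.]]
-2 (np.int64(441), np.int64(184)) [93, 14, 159]
6 (np.int64(436), np.int64(185)) [66, 6, 216]
14 (np.int64(431), np.int64(186)) [75, 5, 208]
22 (np.int64(426), np.int64(187)) [48, 6, 216]
30 (np.int64(420), np.int64(189)) [40, 9, 176]
38 (np.int64(415), np.int64(190)) [40, 11, 135]
46 (np.int64(409), np.int64(191)) [39, 13, 138]
54 (np.int64(403), np.int64(192)) [40, 13, 118]
62 (np.int64(397), np.int64(194)) [34, 15, 135]
70 (np.int64(391), np.int64(195)) [30, 12, 130]
78 (np.int64(385), np.int64(196)) [17, 66, 139]
86 (np.int64(378), np.int64(198)) [16, 137, 155]
94 (np.int64(372), np.int64(199)) [16, 139, 154]
102 (np.int64(365), np.int64(201)) [16, 139, 154]
110 (np.int64(357), np.int64(202)) [16, 137, 104]
118 (np.int64(350), np.int64(204)) [16, 134, 76]
126 (np.int64(342), np.int64(206)) [15, 126, 77]
134 (np.int64(334), np.int64(207)) [15, 131, 76]
```

R is home: grey fills the lane from s≈0 to the knob. Next is M.

{"name": "drive_tool", "arguments": {
  "motion": [
    [[-2,-20,0,-0.144],[-2,-20,0,-0.144],[-2,-20,0,-0.144],[-2,-20,0,-0.144],[-2,-20,0,-0.144],[-2,-20,0,-0.144],[-2,-20,0,-0.144],[-2,-20,0,-0.144],[-2,-20,0,-0.144],[-2,-20,0,-0.144],[-2,-20,0,-0.144],[-2,-20,0,-0.144],[-2,-20,0,-0.144],[-2,-20,0,-0.144],[-2,-20,0,-0.144],[-2,-20,0,-0.144],[-2,-20,0,-0.144],[-1,-20,0,-0.144],[0,-20,0,-0.144],[0,-20,0,-0.138]]
  ],
  "fingers": 80
}}

```text
time_s: 12.85
position: [0.5984, -0.2176, 0.2109]
ee_rot: [-0.001, 0.502, 0.865, -0.001]
contact_force: [0.4, 0.9, -0.1]
width: 0.933
gripper_force: 0.0
```

{"name": "drive_tool", "arguments": {
  "motion": [
    [[0,0,0,0],[0,0,0,0]]
  ],
  "fingers": 80
}}

```text
time_s: 13.05
position: [0.5988, -0.2165, 0.2112]
ee_rot: [-0.001, 0.498, 0.867, -0.0]
contact_force: [0.8, 0.8, 0.1]
width: 0.937
gripper_force: 0.0
```

```bash
cat >> h.py <<'E'
def st():
    s=ctrl.read_state();q=s["ee_rot"];print("t",s["time_s"],"pos",(s["position"]*1000).round(1),"close yaw",(np.degrees(2*np.arctan2(q[2],q[1]))-90).round(2),"j",s["joint_pos"].round(2),"w",(s["width"]*85.4).round(1),s["gripper_force"].__round__(1))
E
python3 - <<'E'
from h import *
st();wshot("wM"); cutter("wM",(.588,-.168)); cutter("wM",(.512,-.06))
E
```

```text
Traceback (most recent call last):
  File "h.py", line 39, in st
    s=ctrl.read_state();q=s["ee_rot"];print("t",s["time_s"],"pos",(s["position"]*1000).round(1),"close yaw",(np.degrees(2*np.arctan2(q[2],q[1]))-90).round(2),"j",s["joint_pos"].round(2),"w",(s["width"]*85.4).round(1),s["gripper_force"].__round__(1))
                                                                                                                                                                                              ^^^^^^^^^^^^^^^^^^^^^^^
AttributeError: 'float' object has no attribute 'round'
```

```bash
sed -i 's/(s\["width"\]\*85.4).round(1)/round(s["width"]*85.4,1)/' h.py
python3 - <<'E'
from h import *
st();wshot("wM"); cutter("wM",(.588,-.168)); cutter("wM",(.512,-.06))
E
```

```text
t 13.05 pos [ 598.8 -216.5  211.2] close yaw 30.21 j [-0.03  0.54  0.44  1.85 -0.3   0.83  1.09] w 80.0 0.0
wM area 1921 bbox [306 112  67  42] len 63.3 wid 37.6 ends 37.6 25.2 mid [ 591.3 -165.9] knob dir deg 28.3
wM area 324 bbox [325   0  24  18] len 20.0 wid 13.7 ends 13.7 13.2 mid [535.1 -77.1] knob dir deg 33.9
```

M is at (591,-166) with its knob towards 28°. I'll pick it.

{"name": "drive_tool", "arguments": {
  "motion": [
    [[-4,25,-20,-0.033],[-4,26,-20,0],[0,0,-45,0],[0,0,-45,0],[0,0,-35,0],[0,0,-15,0],[0,0,-9,0],[0,0,0,0],[0,0,0,0]]
  ],
  "fingers": 80
}}

```text
time_s: 14.0
position: [0.5927, -0.1664, 0.0247]
ee_rot: [0.001, 0.513, 0.858, 0.0]
contact_force: [0.1, -0.1, 0.9]
width: 0.935
gripper_force: 0.0
```

{"name": "drive_tool", "arguments": {
  "motion": [
    [[0,0,0,0],[0,0,0,0],[0,0,0,0],[0,0,0,0],[0,0,0,0],[0,0,0,0],[0,0,0,0],[0,0,0,0],[0,0,0,0],[0,0,0,0],[0,0,0,0],[0,0,0,0]]
  ],
  "fingers": 38,
  "force": 20
}}

```text
time_s: 15.2
position: [0.589, -0.1686, 0.0264]
ee_rot: [-0.001, 0.515, 0.857, -0.001]
contact_force: [-7.6, -1.8, 17.1]
width: 0.614
gripper_force: 17.6
```

{"name": "drive_tool", "arguments": {
  "motion": [
    [[0,0,2,0],[0,0,2,0],[0,0,0,0],[0,0,0,0],[0,0,0,0]]
  ],
  "fingers": 38,
  "force": 20
}}

```text
time_s: 15.7
position: [0.5922, -0.1658, 0.0277]
ee_rot: [0.0, 0.513, 0.858, 0.0]
contact_force: [0.3, -0.1, 4.7]
width: 0.529
gripper_force: 23.9
```

M sinks fully (45.2 mm opening), so it is the weakest: left lane.

{"name": "drive_tool", "arguments": {
  "motion": [
    [[0,0,20,0],[0,0,45,0],[0,0,45,0],[0,0,45,0],[0,20,45,0],[0,40,0,-0.03],[2,40,0,-0.03],[2,40,0,-0.03],[2,40,0,-0.03],[2,40,0,-0.03],[2,40,0,-0.03],[2,40,0,-0.03],[3,40,0,-0.026],[3,40,0,0],[3,40,0,0],[3,27,-20,0],[0,0,-40,0],[0,0,-20,0],[0,0,0,0],[0,0,0,0]]
  ]
}}

```text
time_s: 17.7
position: [0.6155, 0.2806, 0.1471]
ee_rot: [0.0, 0.611, 0.792, -0.0]
contact_force: [-0.3, -1.3, -0.4]
width: 0.529
gripper_force: 22.4
```

```bash
cat >> h.py <<'E'
def rk():
    s=ctrl.read_state();a=np.radians(14.75);R=np.array([[np.cos(a),-np.sin(a)],[np.sin(a),np.cos(a)]]);print("rack xy",(R.T@(s["position"][:2]*1000-[578.2,221.06])).round(1))
E
python3 -c "
from h import *
st();rk()"
```

```text
t 17.7 pos [615.5 280.6 147.1] close yaw 14.66 j [-0.81  0.67  0.48  1.8  -0.43  0.77  0.15] w 45.2 22.4
rack xy [51.2 48. ]
```

{"name": "drive_tool", "arguments": {
  "motion": [
    [[0,0,-15,0],[0,0,-8,0],[0,0,-3,0],[0,0,0,0],[0,0,0,0]]
  ]
}}

```text
time_s: 18.2
position: [0.6157, 0.2808, 0.1216]
ee_rot: [0.0, 0.611, 0.792, 0.0]
contact_force: [0.4, -0.0, -1.3]
width: 0.534
gripper_force: 22.4
```

{"name": "drive_tool", "arguments": {
  "motion": [
    [[0,0,-3,0],[0,0,-2,0],[0,0,0,0]]
  ]
}}

```text
time_s: 18.5
position: [0.6153, 0.2808, 0.1161]
ee_rot: [-0.0, 0.611, 0.792, -0.0]
contact_force: [-0.3, -0.5, -1.6]
width: 0.533
gripper_force: 22.4
```

{"name": "drive_tool", "arguments": {
  "motion": [
    [[0,0,-2,0],[0,0,-1,0],[0,0,0,0]]
  ]
}}

```text
time_s: 18.8
position: [0.6155, 0.2808, 0.1152]
ee_rot: [-0.001, 0.611, 0.792, 0.0]
contact_force: [-3.2, -0.8, 9.2]
width: 0.529
gripper_force: 25.2
```

{"name": "drive_tool", "arguments": {
  "motion": [
    [[0,0,-2,0],[0,0,-1,0],[0,0,0,0]]
  ]
}}

```text
time_s: 19.1
position: [0.6156, 0.2808, 0.1148]
ee_rot: [-0.001, 0.611, 0.791, 0.001]
contact_force: [-9.5, -2.2, 23.2]
width: 0.535
gripper_force: 28.7
```

Contact came at the predicted height. I'll open gradually.

{"name": "drive_tool", "arguments": {
  "motion": [
    [[0,0,2,0],[0,0,1,0]]
  ],
  "fingers": 48
}}

```text
time_s: 19.3
position: [0.6161, 0.2809, 0.1143]
ee_rot: [0.0, 0.611, 0.792, 0.001]
contact_force: [-0.5, 0.5, 1.8]
width: 0.563
gripper_force: 1.8
```

{"name": "drive_tool", "arguments": {
  "motion": [
    [[0,0,0,0],[0,0,0,0]]
  ],
  "fingers": 50
}}

```text
time_s: 19.5
position: [0.6158, 0.2808, 0.1133]
ee_rot: [0.0, 0.611, 0.792, 0.0]
contact_force: [-0.7, -0.2, 4.4]
width: 0.584
gripper_force: 2.3
```

{"name": "drive_tool", "arguments": {
  "motion": [
    [[0,0,0,0],[0,0,0,0]]
  ],
  "fingers": 52
}}

```text
time_s: 19.7
position: [0.615, 0.2807, 0.1126]
ee_rot: [-0.0, 0.611, 0.792, -0.001]
contact_force: [-0.2, -0.3, 0.4]
width: 0.603
gripper_force: 0.1
```

{"name": "drive_tool", "arguments": {
  "motion": [
    [[0,0,0,0],[0,0,0,0]]
  ],
  "fingers": 54
}}

```text
time_s: 19.9
position: [0.6152, 0.2807, 0.1129]
ee_rot: [-0.0, 0.611, 0.792, -0.0]
contact_force: [-1.0, -0.0, -0.2]
width: 0.633
gripper_force: 0.1
```

{"name": "drive_tool", "arguments": {
  "motion": [
    [[0,0,0,0],[0,0,0,0]]
  ],
  "fingers": 56
}}

```text
time_s: 20.1
position: [0.6155, 0.2808, 0.1132]
ee_rot: [-0.0, 0.611, 0.792, -0.0]
contact_force: [-0.4, -0.5, 0.1]
width: 0.653
gripper_force: 0.1
```

{"name": "drive_tool", "arguments": {
  "motion": [
    [[0,0,0,0],[0,0,0,0]]
  ],
  "fingers": 58
}}

```text
time_s: 20.3
position: [0.6155, 0.2808, 0.1133]
ee_rot: [0.0, 0.611, 0.792, -0.0]
contact_force: [-0.8, -0.3, -0.3]
width: 0.682
gripper_force: 0.1
```

{"name": "drive_tool", "arguments": {
  "motion": [
    [[0,0,0,0],[0,0,0,0]]
  ],
  "fingers": 60
}}

```text
time_s: 20.5
position: [0.6155, 0.2808, 0.1133]
ee_rot: [-0.0, 0.611, 0.792, -0.0]
contact_force: [-0.3, -0.4, -0.2]
width: 0.704
gripper_force: 0.2
```

{"name": "drive_tool", "arguments": {
  "motion": [
    [[0,0,4,0],[0,0,4,0],[0,0,6,0],[0,0,10,0],[0,0,20,0],[0,0,30,0],[0,0,30,0],[0,0,0,0]]
  ],
  "fingers": 63
}}

```text
time_s: 21.3
position: [0.6192, 0.2814, 0.2231]
ee_rot: [0.003, 0.611, 0.791, 0.005]
contact_force: [0.4, -0.2, 0.0]
width: 0.742
gripper_force: 0.0
```

```bash
cat >> h.py <<'E'
def lane(name,y):
    o=np.array([578.2,221.06]);a=np.radians(14.75);R=np.array([[np.cos(a),-np.sin(a)],[np.sin(a),np.cos(a)]])
    h=cv2.cvtColor(cv2.imread(f"pics/{name}.png"),cv2.COLOR_BGR2HSV); d=np.load(f"pics/{name}.npz"); out=[]
    for s_ in range(-8,150,4):
        x=-60+s_*.8192-18*.5736; z=18+s_*.5736+18*.8192
        p=(np.linalg.inv(d["T"])@np.append(np.append(o+R@[x,y],z)/1000,1))[:3]; u,v=(p[:2]/p[2]*d["f"]+[d["cx"],d["cy"]]).round().astype(int)
        out.append((s_,int(h[v,u,1])) if 0<=u<640 and 0<=v<400 else (s_,None))
    print("lane",y,out)
E
python3 -c "
from h import *
st();wshot('p3');lane('p3',49);lane('p3',-49)"
```

```text
t 21.3 pos [619.2 281.4 223.1] close yaw 14.65 j [-0.84  0.59  0.53  1.75 -0.37  0.89  0.1 ] w 63.3 0.0
lane 49 [(-8, 17), (-4, 11), (0, 11), (4, 6), (8, 12), (12, 10), (16, 12), (20, 14), (24, 11), (28, 13), (32, 14), (36, 14), (40, 20), (44, 13), (48, 11), (52, 10), (56, 13), (60, 85), (64, 136), (68, 137), (72, 137), (76, 137), (80, 137), (84, 138), (88, 137), (92, 139), (96, 140), (100, 138), (104, 140), (108, 140), (112, 137), (116, 141), (120, 138), (124, 136), (128, 132), (132, 134), (136, 133), (140, 129), (144, 125), (148, 121)]
lane -49 [(-8, 12), (-4, 7), (0, 8), (4, 11), (8, 10), (12, 8), (16, 18), (20, 18), (24, 19), (28, 21), (32, 11), (36, 11), (40, 17), (44, 16), (48, 0), (52, 34), (56, 43), (60, 68), (64, 78), (68, 34), (72, 139), (76, 141), (80, 139), (84, 140), (88, 141), (92, 138), (96, 140), (100, 139), (104, 139), (108, 140), (112, 140), (116, 140), (120, 138), (124, 138), (128, 139), (132, 137), (136, 136), (140, 137), (144, 134), (148, 133)]
```

M is home in the left lane. Next is L.

{"name": "drive_tool", "arguments": {
  "motion": [
    [[-10,-38,0,-0.026],[-10,-38,0,-0.026],[-10,-38,0,-0.026],[-10,-38,0,-0.026],[-10,-38,0,-0.026],[-10,-38,0,-0.026],[-10,-38,0,-0.026],[-10,-38,0,-0.026],[-9,-36,0,-0.026],[-9,-36,0,-0.022],[-9,-36,0,0],[0,0,0,0],[0,0,0,0]]
  ],
  "fingers": 76
}}

```text
time_s: 22.65
position: [0.5077, -0.132, 0.217]
ee_rot: [-0.0, 0.708, 0.706, -0.0]
contact_force: [0.3, 1.6, -0.4]
width: 0.89
gripper_force: 0.0
```

```bash
python3 -c "
from h import *
st();wshot('wL');cutter('wL',(.512,-.06))"
```

```text
t 22.65 pos [ 507.7 -132.   217. ] close yaw -0.16 j [-0.3   0.42  0.63  2.09 -0.37  0.74  0.56] w 76.0 0.0
wL area 1979 bbox [285  85  69  42] len 64.4 wid 37.3 ends 37.3 24.6 mid [508.4 -60.9] knob dir deg -178.8
```

{"name": "drive_tool", "arguments": {
  "motion": [
    [[1,35,-20,0.024],[0,36,-20,0],[0,0,-45,0],[0,0,-45,0],[0,0,-35,0],[0,0,-17,0],[0,0,-11,0],[0,0,0,0],[0,0,0,0]]
  ]
}}

```text
time_s: 23.6
position: [0.5101, -0.0596, 0.0247]
ee_rot: [0.0, 0.698, 0.716, 0.0]
contact_force: [0.4, -0.3, -0.4]
width: 0.892
gripper_force: 0.0
```

{"name": "drive_tool", "arguments": {
  "motion": [
    [[0,0,0,0],[0,0,0,0],[0,0,0,0],[0,0,0,0],[0,0,0,0],[0,0,0,0],[0,0,0,0],[0,0,0,0],[0,0,1,0],[0,0,1,0],[0,0,0,0],[0,0,0,0],[0,0,0,0]]
  ],
  "fingers": 38,
  "force": 20
}}

```text
time_s: 24.9
position: [0.5094, -0.0602, 0.0267]
ee_rot: [-0.0, 0.699, 0.716, 0.0]
contact_force: [-1.0, -0.3, 6.5]
width: 0.65
gripper_force: 21.3
```

L sinks 6.5 mm, so it is the middle one: middle lane.

{"name": "drive_tool", "arguments": {
  "motion": [
    [[0,0,20,0],[0,0,45,0],[0,0,45,0],[0,0,45,0],[0,0,40,0.1],[5,13,0,0.145],[5,13,0,0.145],[5,13,0,0.145],[5,13,0,0.145],[5,13,0,0.145],[5,13,0,0.145],[5,13,0,0.145],[5,13,0,0.145],[5,13,0,0.145],[5,13,0,0.145],[5,13,0,0.145],[5,13,0,0.145],[5,13,0,0.145],[5,13,0,0.145],[5,13,0,0.145]]
  ]
}}

```text
time_s: 26.9
position: [0.5838, 0.1348, 0.2205]
ee_rot: [-0.001, -0.359, 0.933, -0.0]
contact_force: [0.6, 0.4, -1.5]
width: 0.647
gripper_force: 21.4
```

{"name": "drive_tool", "arguments": {
  "motion": [
    [[5,13,0,0.145],[5,13,0,0.145],[5,13,0,0.145],[5,13,0,0.145],[5,13,0,0.145],[5,13,0,0.145],[5,13,0,0.145],[2,6,0,0.087],[0,0,0,0],[0,0,0,0],[0,0,0,0]]
  ]
}}

```text
time_s: 28.0
position: [0.6211, 0.2306, 0.2209]
ee_rot: [0.001, 0.792, -0.611, 0.0]
contact_force: [-0.1, 0.2, -0.9]
width: 0.646
gripper_force: 21.4
```

```bash
python3 -c "
from h import *
st();rk()"
```

```text
t 28.0 pos [621.1 230.6 220.9] close yaw -165.26 j [-0.24  0.54 -0.27  1.76  0.18  0.88  2.81] w 55.2 21.4
rack xy [43.9 -1.7]
```

{"name": "drive_tool", "arguments": {
  "motion": [
    [[1,1,-40,0],[0,0,-40,0],[0,0,-15,0],[0,0,-5,0],[0,0,-2,0],[0,0,-2,0],[0,0,0,0],[0,0,0,0]]
  ]
}}

```text
time_s: 28.8
position: [0.6233, 0.2331, 0.1186]
ee_rot: [-0.001, 0.793, -0.61, 0.001]
contact_force: [0.4, 0.2, -0.5]
width: 0.645
gripper_force: 22.0
```

{"name": "drive_tool", "arguments": {
  "motion": [
    [[0,0,-2,0],[0,0,-1,0],[0,0,0,0]]
  ]
}}

```text
time_s: 29.1
position: [0.6224, 0.2327, 0.1142]
ee_rot: [0.0, 0.793, -0.61, -0.0]
contact_force: [0.1, -0.2, -1.6]
width: 0.647
gripper_force: 22.0
```

{"name": "drive_tool", "arguments": {
  "motion": [
    [[0,0,-2,0],[0,0,-1,0],[0,0,0,0]]
  ]
}}

```text
time_s: 29.4
position: [0.6223, 0.2327, 0.111]
ee_rot: [0.0, 0.793, -0.61, -0.0]
contact_force: [0.2, -0.4, -0.3]
width: 0.647
gripper_force: 22.0
```

{"name": "drive_tool", "arguments": {
  "motion": [
    [[0,0,-1,0],[0,0,-1,0],[0,0,0,0]]
  ]
}}

```text
time_s: 29.7
position: [0.6225, 0.2328, 0.1092]
ee_rot: [0.0, 0.793, -0.61, -0.0]
contact_force: [0.3, 0.6, -0.7]
width: 0.643
gripper_force: 22.0
```

{"name": "drive_tool", "arguments": {
  "motion": [
    [[0,0,-1,0],[0,0,-1,0],[0,0,0,0]]
  ]
}}

```text
time_s: 30.0
position: [0.6232, 0.2331, 0.1079]
ee_rot: [-0.001, 0.793, -0.61, 0.0]
contact_force: [0.6, -0.3, 3.7]
width: 0.645
gripper_force: 22.5
```

Contact at 108 mm. Now I'll open gradually.

{"name": "drive_tool", "arguments": {
  "motion": [
    [[0,0,0,0],[0,0,0,0]]
  ],
  "fingers": 58
}}

```text
time_s: 30.2
position: [0.6223, 0.2328, 0.1071]
ee_rot: [0.0, 0.793, -0.61, -0.0]
contact_force: [0.3, -0.2, 0.2]
width: 0.678
gripper_force: 1.0
```

{"name": "drive_tool", "arguments": {
  "motion": [
    [[0,0,0,0],[0,0,0,0]]
  ],
  "fingers": 60
}}

```text
time_s: 30.4
position: [0.6221, 0.2326, 0.107]
ee_rot: [0.0, 0.793, -0.61, -0.0]
contact_force: [0.2, -0.8, 0.3]
width: 0.703
gripper_force: 0.1
```

{"name": "drive_tool", "arguments": {
  "motion": [
    [[0,0,0,0],[0,0,0,0]]
  ],
  "fingers": 62
}}

```text
time_s: 30.6
position: [0.6223, 0.2327, 0.1072]
ee_rot: [0.0, 0.793, -0.61, -0.0]
contact_force: [-0.6, 0.4, 0.5]
width: 0.724
gripper_force: 0.2
```

{"name": "drive_tool", "arguments": {
  "motion": [
    [[0,0,0,0],[0,0,0,0]]
  ],
  "fingers": 64
}}

```text
time_s: 30.8
position: [0.6224, 0.2328, 0.1073]
ee_rot: [0.0, 0.793, -0.61, -0.0]
contact_force: [0.0, 0.4, -0.5]
width: 0.749
gripper_force: 0.1
```

{"name": "drive_tool", "arguments": {
  "motion": [
    [[0,0,0,0],[0,0,0,0]]
  ],
  "fingers": 66
}}

```text
time_s: 31.0
position: [0.6225, 0.2328, 0.1073]
ee_rot: [0.0, 0.793, -0.61, -0.0]
contact_force: [0.3, -0.1, -1.0]
width: 0.773
gripper_force: 0.1
```

{"name": "drive_tool", "arguments": {
  "motion": [
    [[0,0,0,0],[0,0,0,0]]
  ],
  "fingers": 68
}}

```text
time_s: 31.2
position: [0.6225, 0.2328, 0.1073]
ee_rot: [-0.0, 0.793, -0.61, 0.0]
contact_force: [-0.5, 0.3, -0.2]
width: 0.79
gripper_force: 0.1
```

{"name": "drive_tool", "arguments": {
  "motion": [
    [[0,0,4,0],[0,0,4,0],[0,0,6,0],[0,0,10,0],[0,0,20,0],[0,30,30,0],[-20,40,30,0],[-30,0,10,0],[-10,0,0,0],[0,0,0,0],[0,0,0,0]]
  ],
  "fingers": 70
}}

```text
time_s: 32.3
position: [0.5649, 0.2983, 0.2189]
ee_rot: [0.0, 0.792, -0.61, 0.001]
contact_force: [1.2, -1.0, 0.3]
width: 0.82
gripper_force: 0.0
```

```bash
python3 -c "
from h import *
st();im=wshot('p4')
for y in(49,0,-49): lane('p4',y)
cv2.imwrite('pics/fin.png',np.clip(cv2.resize(im[0:300,100:500,::-1],(800,600),interpolation=cv2.INTER_CUBIC)*1.3,0,255).astype('uint8'))"
```

```text
t 32.3 pos [564.9 298.3 218.9] close yaw -165.24 j [-0.36  0.51 -0.28  1.81  0.18  0.84  2.67] w 70.1 0.0
lane 49 [(-8, 7), (-4, 8), (0, 5), (4, 8), (8, 10), (12, 13), (16, 10), (20, 11), (24, 6), (28, 9), (32, 8), (36, 13), (40, 17), (44, 11), (48, 11), (52, 11), (56, 15), (60, 116), (64, 119), (68, 124), (72, 121), (76, 119), (80, 123), (84, 124), (88, 121), (92, 126), (96, 126), (100, 123), (104, 124), (108, 129), (112, 117), (116, 117), (120, 122), (124, 119), (128, 122), (132, 117), (136, 117), (140, 117), (144, 119), (148, 110)]
lane 0 [(-8, 9), (-4, 11), (0, 14), (4, 11), (8, 11), (12, 16), (16, 10), (20, 14), (24, 9), (28, 14), (32, 10), (36, 8), (40, 17), (44, 17), (48, 17), (52, 14), (56, 20), (60, 15), (64, 15), (68, 95), (72, 133), (76, 136), (80, 138), (84, 139), (88, 144), (92, 141), (96, 142), (100, 143), (104, 143), (108, 142), (112, 140), (116, 138), (120, 142), (124, 140), (128, 141), (132, 138), (136, 135), (140, 134), (144, 132), (148, 134)]
lane -49 [(-8, 9), (-4, 13), (0, 8), (4, 11), (8, 9), (12, 10), (16, 7), (20, 8), (24, 12), (28, 12), (32, 11), (36, 5), (40, 6), (44, 10), (48, 12), (52, 12), (56, 15), (60, 16), (64, 12), (68, 16), (72, 141), (76, 142), (80, 140), (84, 139), (88, 141), (92, 140), (96, 140), (100, 141), (104, 141), (108, 141), (112, 140), (116, 141), (120, 141), (124, 141), (128, 140), (132, 139), (136, 137), (140, 138), (144, 135), (148, 135)]
```

View pics/fin.png

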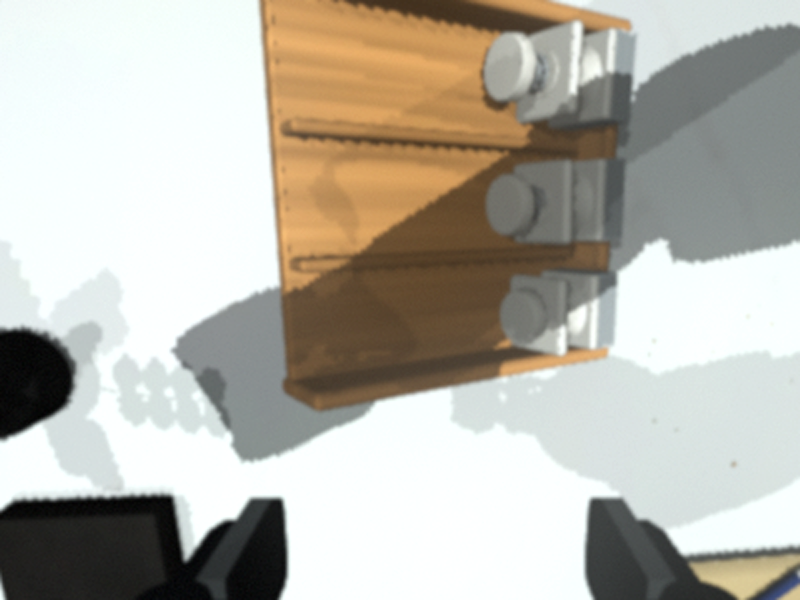

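All three lie flat at the stop with knobs uphill, at (510,65), (512,205) and (523,318), and their cutting faces line up with the stop. Handing in.

```bash
python3 -c "
from bench import ctrl
print(ctrl.close_job())"
```

```text
the job is handed in; nothing more can be done
None
```

The three cutters are in the rack, knobs uphill and down against the stop: weakest (about 16 mm sink) in the left lane, next (6.5 mm) in the middle, and stiffest (2 mm) in the right. The job was handed in at about 32 s.

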